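Find and release the latched key on the handpiece control unit

TASK

One of the four identical keys on the jeweller's handpiece control unit has been left latched down. With a fingertip, tap each key lightly along the row from the left key to the right key (as seen from the robot) to feel which one is latched, without pushing in the keys that are up or releasing the latched one yet; then press the latched key down until its latch lets go and let it spring up, so that all four keys stand up. Lift and carry nothing: the things on and around the unit stay where they are.

Things in the scene. Friction and masses are not known exactly. Their poses are not given: they have to be found in the camera images.
- unit: white handpiece control unit fixed to the table, 150 mm deep (its x) x 250 mm wide (its y), flat level top 55 mm above the table; origin: centre of its underside; its front with the sockets faces its -x, towards the robot. The four keys stand in one row along its y, 35 mm in front of its centre, 46 mm apart, key1 leftmost (largest y) to key4 rightmost
- key1_top (a point): centre of the top face of one black key, the leftmost seen from the robot (square flat cap 24 x 24 mm; all four look the same). The face is 14 mm above the unit's top when the key is up, 10 mm when it is latched down; the point moves with the key; axes as the unit's
- key1 (a joint): downward travel of that key in m: 0 up, about 0.004 latched down, 0.009 at its lower stop. A key that is up is springy: 2 N to start it moving, then 1 N for each mm (a tap of 2 to 3 N sinks it about 1 mm). The latched key hardly yields to 5 N; pushed down 2 to 3 mm more (8 to 9 N) its latch lets go, and it springs up as the finger rises; pushing it to its lower stop, 5 mm below where it rests (about 11 N), is sure to release it. Pushed less far it stays latched
- key2_top (a point): centre of the top face of one black key, the second from the left seen from the robot (square flat cap 24 x 24 mm; all four look the same). The face is 14 mm above the unit's top when the key is up, 10 mm when it is latched down; the point moves with the key; axes as the unit's
- key2 (a joint): downward travel of that key in m: 0 up, about 0.004 latched down, 0.009 at its lower stop. A key that is up is springy: 2 N to start it moving, then 1 N for each mm (a tap of 2 to 3 N sinks it about 1 mm). The latched key hardly yields to 5 N; pushed down 2 to 3 mm more (8 to 9 N) its latch lets go, and it springs up as the finger rises; pushing it to its lower stop, 5 mm below where it rests (about 11 N), is sure to release it. Pushed less far it stays latched
- key3_top (a point): centre of the top face of one black key, the third from the left seen from the robot (square flat cap 24 x 24 mm; all four look the same). The face is 14 mm above the unit's top when the key is up, 10 mm when it is latched down; the point moves with the key; axes as the unit's
- key3 (a joint): downward travel of that key in m: 0 up, about 0.004 latched down, 0.009 at its lower stop. A key that is up is springy: 2 N to start it moving, then 1 N for each mm (a tap of 2 to 3 N sinks it about 1 mm). The latched key hardly yields to 5 N; pushed down 2 to 3 mm more (8 to 9 N) its latch lets go, and it springs up as the finger rises; pushing it to its lower stop, 5 mm below where it rests (about 11 N), is sure to release it. Pushed less far it stays latched
- key4_top (a point): centre of the top face of one black key, the rightmost seen from the robot (square flat cap 24 x 24 mm; all four look the same). The face is 14 mm above the unit's top when the key is up, 10 mm when it is latched down; the point moves with the key; axes as the unit's
- key4 (a joint): downward travel of that key in m: 0 up, about 0.004 latched down, 0.009 at its lower stop. A key that is up is springy: 2 N to start it moving, then 1 N for each mm (a tap of 2 to 3 N sinks it about 1 mm). The latched key hardly yields to 5 N; pushed down 2 to 3 mm more (8 to 9 N) its latch lets go, and it springs up as the finger rises; pushing it to its lower stop, 5 mm below where it rests (about 11 N), is sure to release it. Pushed less far it stays latched
- jar: amber glass jar, 38 mm wide, 45 mm tall, standing on the rear of the control unit's top; loose, not part of the job; origin: centre of its underside
- bangle: brass ring, 62 mm outside, 54 mm inside, 8 mm tall, lying on the rear of the control unit's top; loose, not part of the job; origin: centre of its underside
- pliers: pliers about 130 mm long lying on the table beyond the unit's left (+y) end; loose, not part of the job; origin: centre of its underside
- burblock: wooden block 60 x 100 mm with small burs standing in it, about 60 mm tall, on the table beyond the unit's right (-y) end; loose, not part of the job; origin: centre of its underside
- graver: screwdriver-like hand tool 150 mm long lying on the table between the robot and the unit; loose, not part of the job; origin: centre of its underside
- handpiece: dark handpiece 140 mm long lying in its rubber rest, about 42 mm tall, on the table behind the unit; loose, not part of the job; origin: centre of its underside
- mandrel: tapered steel mandrel, 54 mm wide foot, 120 mm tall, standing on the table behind the unit; loose, not part of the job; origin: centre of its underside

How it is judged:
By the outcome, as a careful person would: the job done as asked, in the order asked, and still so for the second after the job is handed in, with the robot touching nothing.
It also fails if it takes over 45 s, if anything falls off the work surface, if the arm or the gripper's body presses on something with over 40 N, if the wrist force passes 120 N, or if a joint passes its speed limit or range.

ROBOT

A 7-joint arm with a two-finger parallel gripper is mounted at the origin on the work surface. World frame = base frame: x ahead of the robot, y to its left, z up, the work surface at z = 0. Lengths are in m, angles in rad, forces in N, time in s.
With the tool pointing down it reaches from about 0.4 to 0.85 m from the base axis. Payload 10.4 kg.
Tool frame: the origin (TCP) lies at the centre of the arm's flange, where the gripper is bolted on; the fingertips stand 173 mm ahead of it and the grasp point (between the pads) lies 155 mm ahead of it; z points along the fingers, y is the line along which they close (so a half turn about z gives the same grasp; the last joint's range is limited). The gripper opens to 85 mm and grips with 20 to 120 N. Pads are 22 mm wide; open, the fingers measure 114 mm over their backs; the gripper's body (76 mm by 85 mm) begins 54 mm behind the grasp point. The pads swing forward as they close: fully open they stand 13 mm farther back than shut.
Start: joints at [1.092, 0.332, -0.065, 1.46, 0.022, 1.35, -0.088], TCP at [0.275, -0.561, 0.405] pointing down, gripper open.
Joint ranges: [-2.6, 2.6], [-0.5, 2.12], [-1.47, 1.34], [0.16, 2.42], [-1.27, 4.41], [0.06, 2.06], [-2.6, 2.6]. Speed limits (rad/s): [2.22, 2.22, 2.79, 2.79, 3.14, 3.14, 3.14].

INTERFACE

Orientations are given as a unit quaternion [x, y, z, w].
In Python, from workcell import manip, viewer, finder gives the robot as it stands.
- The arm moves only by the tool arm_command, never from a script. Its argument "plan" is a list of rows, each an object with "dp": the shift along the tool's x, y, z in mm, a list of three; "spin": the turn about the tool's z in rad. A call has 1 to 5 rows; each row shifts and turns the commanded pose from where the row before left it, along the tool's axes as they then stand; what a row does not reach is not made up. A row lasts 1/10 s, in which the tool goes at most 50 mm and 8.59 degrees, less where a joint would pass 70% of its speed; a pose out of reach is approached as far as the arm can. A call is refused whole if a number of a shift passes 50 or a number of a turn 0.15, either way. A call with a gripper value outside its range is refused whole. "grip" is the closure, from -1 (fully open) to 1 (shut), set as the call begins (left out, the last holds). The fingers move at their own pace and stop on an object; "newtons" is the grip in N (left out, the last holds). Time passes only in rows, so rows that do not move let the fingers close. It gives the time, the measured TCP pose, the force, the opening and the grip force at its end, in the units of the state.
- manip.get_obs(): the state, without advancing time (a new reading comes with each control period).
- viewer.camera(name): name is "scene" or "side" or "wrist"; returns the picture (480x640x3 uint8, blue, green, red); there is no depth.
- viewer.camera_params(name): a dict with "vertical_fov" (degrees; the focal length in pixels is half the picture's height over the tangent of half this angle, whatever the lens; pixels are square), "cx", "cy" (the principal point, pixels), "k1" (the pictures are not rectified: a ray, as slopes to the right and down, at radius r is drawn at 1 + k1 r^2 times it, then the intrinsics apply), "R" (3x3) and "t" (3): a world point X has camera coordinates R X + t; the wrist camera has in their place "T_tool_cam" (4x4, takes a point from camera to tool coordinates, whose origin is the TCP and whose axes are the flange's). Camera axes: x right, y down, z forward; pixel columns grow to the right and rows downward; lengths in m; the calibration is good to about 2 mm. A picture is of the moment at which its call begins: read the wrist's pose just before it. camera_params takes no time and is no camera call.
- manip.hand_in(): hands the job in; it is judged then, once.
Trained networks look in the newest picture that a camera, given by its name, has taken for a name from the list of things; names that differ only in an ending like _2 or _b are one class to them, and where a whole thing is asked for, a point or a joint stands for the part that bears it (a point fixed in the world has none). Each returns a list of dicts, best first, with "score" (0 to 1); they miss things now and then, are a little off and sometimes report something else, mostly with a low value. They report only what shows in the picture. A call takes as long as a camera call.
- finder.find_in(camera, thing): "position" ([x, y, z] in m, in world coordinates, good to about 4 mm: the middle of the surface that is visible of it).
The state is a dict: "clock": time; "joint_pos": joint angles; "joint_velocities": joint speeds; "tau": joint torques, N m; "position": TCP position; "ee_rot": TCP orientation; "ft_force": force on the tool from outside, world axes, zero at the start; "torque": the same for the moment, N m; "grip_width": opening from 0.0 (shut) to 1.0 (fully open); "grasp_force": force on a finger pad.
Only numpy, scipy, OpenCV 4.12 (cv2) and the standard library are available. Lean on these libraries where they do the work, as an engineer would, in place of code of your own. Each camera call takes 0.05 s, during which the arm holds its last target. There are 200 camera calls.

## Working session

There is one attempt and no reset: what is moved stays moved. The work goes in short steps, Python scripts to look and compute and a tool call to move; the robot and the scene stay as the last step left them, time stands still between calls to the robot, and variables do not carry over. Pictures are saved under pics/ and viewed, at most 10 in all, crops included, and the job is handed in when it is done.

Besides the shell and the picture viewer there is one more tool, called after ">>>" by a JSON object that holds its "fn" and its "kwargs", one argument or row to a line. arm_command: Moves the arm, as the interface text tells. Its arguments: {"type":"object","properties":{"plan":{"type":"array","items":{"type":"object","properties":{"dp":{"type":"array","items":{"type":"number"}},"spin":{"type":"number"}}}},"grip":{"type":"number"},"newtons":{"type":"number"}},"required":["plan"]}

```bash
mkdir -p pics
python3 - <<'E'
from workcell import manip, viewer, finder
import cv2
o=manip.get_obs(); print({k:o[k] for k in('clock','position','ee_rot','ft_force','grip_width')})
a=viewer.camera("scene");b=viewer.camera("side")
cv2.imwrite("pics/a.png",a);cv2.imwrite("pics/b.png",b)
for c in("scene","side"):
  print(c,viewer.camera_params(c))
  for t in("unit","key1_top","key2_top","key3_top","key4_top"):
    print(t,[(r['position'],r['score']) for r in finder.find_in(c,t)[:4]])
E
```

```text
{'clock': 0.0, 'position': array([ 0.27504609, -0.56108229,  0.4039391 ]), 'ee_rot': array([ 9.74142523e-01,  2.25933307e-01, -1.84789554e-04, -6.72575810e-04]), 'ft_force': array([-0.57792929,  0.22681049,  0.16110616]), 'grip_width': 1.0028392106951314}
scene {'vertical_fov': 48.69308451639045, 'cx': 312.8834097871694, 'cy': 234.3959098944118, 'k1': -0.08267188883595439, 'R': array([[ 3.32663078e-01,  9.43045674e-01, -3.65724632e-04],
       [ 7.01445407e-01, -2.47696805e-01, -6.68296816e-01],
       [-6.30325010e-01,  2.22061140e-01, -7.43894638e-01]]), 't': array([-0.24245817, -0.36389527,  1.28249486])}
unit [([0.6079, -0.0759, 0.0521], 0.95), ([0.5813, -0.2558, 0.0278], 0.68)]
key1_top [([0.5669, -0.0001, 0.0683], 0.49), ([0.707, -0.1925, 0.0175], 0.41)]
key2_top [([0.5615, -0.0449, 0.0665], 0.79)]
key3_top [([0.5568, -0.0885, 0.0657], 0.63)]
key4_top [([0.5533, -0.1341, 0.0698], 0.47)]
side {'vertical_fov': 45.50859527274191, 'cx': 318.74187383999225, 'cy': 235.51220651705876, 'k1': -0.08232713828825758, 'R': array([[ 0.9720162 , -0.23435517,  0.01619116],
       [-0.11452436, -0.53292536, -0.83837625],
       [ 0.20510649,  0.81306101, -0.54485146]]), 't': array([-0.58131619,  0.16266792,  0.76201327])}
unit [([0.5739, -0.1252, 0.0569], 0.86)]
key1_top [([0.551, -0.0015, 0.0667], 0.54)]
key2_top [([0.5505, -0.0487, 0.0671], 0.83)]
key3_top [([0.5434, -0.0891, 0.0637], 0.5)]
key4_top [([0.541, -0.145, 0.0676], 0.6)]
```

View pics/a.png

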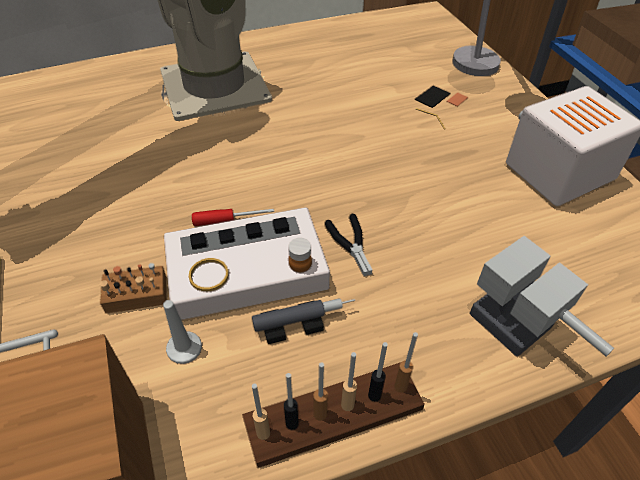

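View pics/b.png

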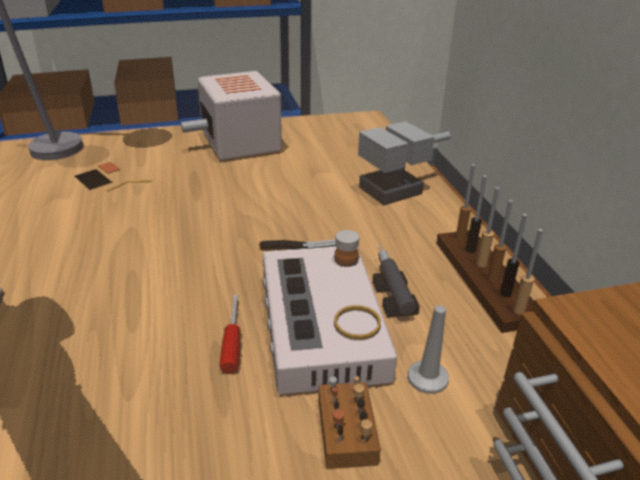

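>>> {"fn": "arm_command", "kwargs": {
  "plan": [
    {"dp": [35, -29, 0]},
    {"dp": [35, -29, 0]},
    {"dp": [35, -29, 0]},
    {"dp": [35, -29, 0]},
    {"dp": [35, -29, 0]}
  ],
  "grip": 1,
  "newtons": 60
}}

```text
invalid input at $.plan[0]: expected keys dp, spin
```

>>> {"fn": "arm_command", "kwargs": {
  "plan": [
    {"dp": [35, -29, 0]},
    {"dp": [35, -29, 0]},
    {"dp": [35, -29, 0]},
    {"dp": [35, -29, 0]},
    {"dp": [35, -29, 0]}
  ]
}}

```text
invalid input at $.plan[0]: expected keys dp, spin
```

>>> {"fn": "arm_command", "kwargs": {
  "plan": [
    {"dp": [35, -29, 0], "spin": 0.14},
    {"dp": [0, 0, 0], "spin": 0.14},
    {"dp": [0, 0, 0], "spin": 0.14},
    {"dp": [0, 0, 0], "spin": 0.12},
    {"dp": [0, 0, 0]}
  ]
}}

```text
invalid input at $.plan[4]: expected keys dp, spin
```

Run:
```python
from workcell import manip, viewer, finder
import cv2
o=manip.get_obs(); print({k:o[k] for k in('clock','position','ee_rot','ft_force','grip_width')})
a=viewer.camera("wrist")
cv2.imwrite("pics/w.png",a)
print(viewer.camera_params("wrist"))
for t in("key1_top","key2_top","key3_top","key4_top"):
    print(t,[(r['position'],r['score']) for r in finder.find_in("wrist",t)[:4]])
```

```text
{'clock': 0.6, 'position': array([ 0.27511621, -0.56119366,  0.40473218]), 'ee_rot': array([9.74146379e-01, 2.25917753e-01, 2.49931984e-05, 3.98411658e-05]), 'ft_force': array([-0.75639106, -0.23794181, -0.40650997]), 'grip_width': 1.00194522687829}
{'vertical_fov': 70.95820280387858, 'cx': 322.54703396564423, 'cy': 236.27691829597347, 'k1': -0.02699579727980739, 'T_tool_cam': array([[ 2.62055325e-04, -9.47933232e-01, -3.18469025e-01,
         8.32740310e-02],
       [ 9.99998818e-01,  7.30969879e-04, -1.35289648e-03,
         3.46116352e-04],
       [ 1.51524680e-03, -3.18468294e-01,  9.47932302e-01,
         3.14594021e-02],
       [ 0.00000000e+00,  0.00000000e+00,  0.00000000e+00,
         1.00000000e+00]])}
key1_top []
key2_top []
key3_top []
key4_top []
```

View pics/w.png

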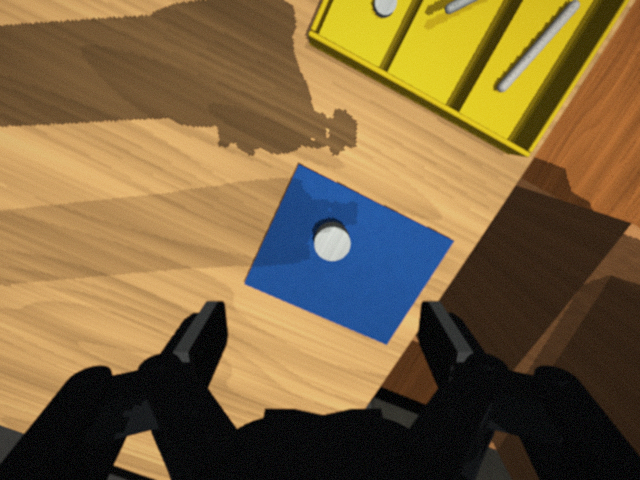

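The calls were refused because both keys are required in every row. The wrist view shows only a blue mat and tray, since the arm has not moved.

>>> {"fn": "arm_command", "kwargs": {
  "plan": [
    {"dp": [35, -29, 0], "spin": 0},
    {"dp": [35, -29, 0], "spin": 0},
    {"dp": [35, -29, 0], "spin": 0},
    {"dp": [35, -29, 0], "spin": 0},
    {"dp": [35, -29, 0], "spin": 0}
  ],
  "grip": 1,
  "newtons": 60
}}

```text
clock: 1.35
position: [0.3689, -0.3521, 0.4049]
ee_rot: [0.974, 0.226, 0.0, 0.0]
ft_force: [1.5, -0.5, 0.1]
grip_width: 0.144
grasp_force: 0.0
```

>>> {"fn": "arm_command", "kwargs": {
  "plan": [
    {"dp": [35, -29, 0], "spin": 0},
    {"dp": [35, -29, 0], "spin": 0},
    {"dp": [35, -29, 0], "spin": 0},
    {"dp": [35, -29, 0], "spin": 0},
    {"dp": [35, -29, 0], "spin": 0}
  ]
}}

```text
clock: 1.85
position: [0.4621, -0.1449, 0.4051]
ee_rot: [0.974, 0.226, 0.0, 0.0]
ft_force: [0.5, -0.2, 0.2]
grip_width: 0.003
grasp_force: 0.0
```

>>> {"fn": "arm_command", "kwargs": {
  "plan": [
    {"dp": [35, -29, 0], "spin": 0.14},
    {"dp": [0, 0, 0], "spin": 0.14},
    {"dp": [0, 0, 0], "spin": 0.14},
    {"dp": [0, 0, 0], "spin": 0.12},
    {"dp": [0, 0, 0], "spin": 0}
  ]
}}

```text
clock: 2.35
position: [0.479, -0.1087, 0.4048]
ee_rot: [0.999, -0.037, 0.0, 0.0]
ft_force: [0.8, -0.1, 0.2]
grip_width: -0.002
grasp_force: 0.0
```

Run:
```python
from workcell import manip, viewer, finder
import cv2
o=manip.get_obs(); print({k:o[k] for k in('clock','position','ee_rot','ft_force','grip_width')})
a=viewer.camera("wrist")
cv2.imwrite("pics/w2.png",a)
for t in("key1_top","key2_top","key3_top","key4_top"):
    print(t,[(r['position'],r['score']) for r in finder.find_in("wrist",t)[:4]])
```

```text
{'clock': 2.35, 'position': array([ 0.47901758, -0.10868897,  0.4047961 ]), 'ee_rot': array([ 9.99306508e-01, -3.72355138e-02,  8.42350741e-05,  1.15018512e-04]), 'ft_force': array([ 0.76401914, -0.14500696,  0.21442736]), 'grip_width': -0.001838080320157485}
key1_top [([0.5531, 0.0053, 0.0654], 0.87), ([0.5862, -0.0765, 0.0548], 0.6)]
key2_top [([0.5515, -0.0457, 0.0685], 0.55), ([0.5592, 0.0018, 0.0663], 0.35)]
key3_top [([0.5499, -0.0867, 0.0627], 0.83), ([0.5401, -0.1366, 0.0723], 0.45)]
key4_top [([0.5447, -0.1335, 0.0696], 0.66)]
```

View pics/w2.png

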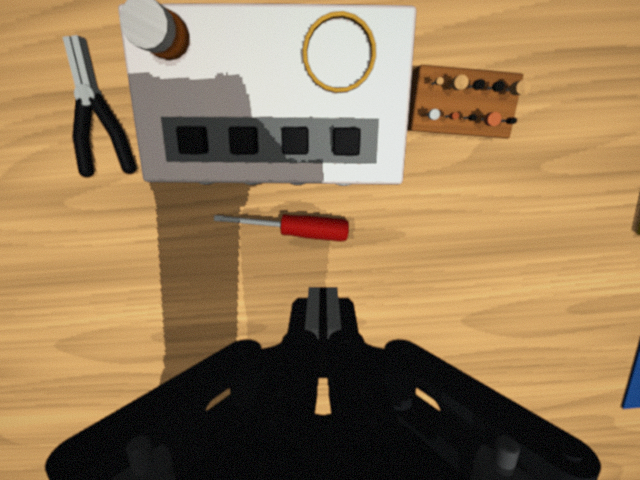

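The wrist picture shows the unit with its keys at about (192,140), (243,140), (295,140) and (346,141), and the shut fingertips at (322,295). Next I'll segment the keys and unproject them.

```bash
cat > h.py <<'E'
import numpy as np, cv2
from scipy.spatial.transform import Rotation as R
def unproj(px,par,pos,q,z):
    f=240/np.tan(np.radians(par['vertical_fov']/2)); K=np.array([[f,0,par['cx']],[0,f,par['cy']],[0,0,1]])
    s=np.c_[(np.asarray(px)-[par['cx'],par['cy']])/f]; u=s.copy()
    for _ in range(20): u=s/(1+par['k1']*(u**2).sum(1,keepdims=True))
    T=par['T_tool_cam']; M=R.from_quat(q).as_matrix()
    d=(M@T[:3,:3]@np.c_[u,np.ones(len(u))].T).T; c=M@T[:3,3]+pos
    return c+d*((z-c[2])/d[:,2:])
E
python3 - <<'E'
from workcell import manip, viewer
import cv2,numpy as np
from h import *
a=cv2.imread("pics/w2.png"); g=a.max(2)
roi=np.zeros_like(g); roi[115:166,163:378]=1
m=((g<38)&(roi>0)).astype('uint8')
n,l,s,c=cv2.connectedComponentsWithStats(m)
k=[i for i in range(1,n) if s[i,4]>200]; k.sort(key=lambda i:c[i][0])
for i in k: print(s[i],c[i])
o=manip.get_obs(); par=viewer.camera_params("wrist")
ctr=[s[i,:2]+(s[i,2:4]-1)/2 for i in k]
P=unproj(ctr,par,o['position'],o['ee_rot'],0.067); print(P.round(4))
C=unproj([[121,4],[415,7],[403,183],[145,182]],par,o['position'],o['ee_rot'],0.055);print(C.round(4))
E
python3 -c "
import cv2
a=cv2.imread('pics/w2.png')[100:200,130:420]
cv2.imwrite('pics/w2c.png',cv2.resize(a,None,fx=2.7,fy=2.7,interpolation=cv2.INTER_CUBIC))"
```

```text
[176 125  33  30 869] [192.09551208 139.63636364]
[228 126  31  29 816] [243.14215686 140.11151961]
[282 127  26  27 665] [294.4887218 140.3518797]
[332 128  28  27 675] [345.54222222 140.9437037 ]
[[ 0.557   0.0016  0.067 ]
 [ 0.5532 -0.0433  0.067 ]
 [ 0.5499 -0.0885  0.067 ]
 [ 0.5459 -0.1331  0.067 ]]
[[ 0.6687  0.0453  0.055 ]
 [ 0.6481 -0.1962  0.055 ]
 [ 0.5031 -0.1863  0.055 ]
 [ 0.5216  0.0587  0.055 ]]
```

View pics/w2c.png

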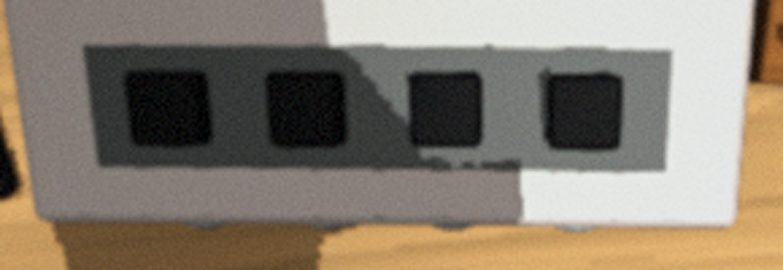

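The crop confirms four keys in a row. Key bearing matches the unit's outline (yaw about -4.7°). The tool turn already matches that, so I'll move above key1.

>>> {"fn": "arm_command", "kwargs": {
  "plan": [
    {"dp": [14, -24, 20], "spin": 0},
    {"dp": [14, -24, 30], "spin": 0},
    {"dp": [14, -24, 35], "spin": 0},
    {"dp": [14, -23, 35], "spin": 0},
    {"dp": [13, -22, 30], "spin": 0}
  ]
}}

```text
clock: 3.1
position: [0.5566, 0.0037, 0.253]
ee_rot: [0.999, -0.036, -0.0, -0.0]
ft_force: [0.3, 0.3, 0.3]
grip_width: -0.003
grasp_force: 0.0
```

>>> {"fn": "arm_command", "kwargs": {
  "plan": [
    {"dp": [0, 0, 5], "spin": 0},
    {"dp": [0, 0, 4], "spin": 0},
    {"dp": [0, 0, 0], "spin": 0}
  ]
}}

```text
clock: 3.4
position: [0.5563, 0.0019, 0.246]
ee_rot: [0.999, -0.037, 0.0, 0.0]
ft_force: [0.4, 0.3, 0.3]
grip_width: -0.005
grasp_force: 0.0
```

>>> {"fn": "arm_command", "kwargs": {
  "plan": [
    {"dp": [0, 0, 2], "spin": 0},
    {"dp": [0, 0, 0], "spin": 0}
  ]
}}

```text
clock: 3.6
position: [0.5564, 0.0021, 0.2446]
ee_rot: [0.999, -0.037, 0.001, 0.0]
ft_force: [-0.1, -0.5, -0.4]
grip_width: 0.002
grasp_force: 0.0
```

>>> {"fn": "arm_command", "kwargs": {
  "plan": [
    {"dp": [0, 0, 1], "spin": 0},
    {"dp": [0, 0, 0], "spin": 0}
  ]
}}

```text
clock: 3.8
position: [0.5563, 0.0026, 0.243]
ee_rot: [0.999, -0.037, 0.0, 0.0]
ft_force: [-0.3, 1.2, 0.7]
grip_width: 0.002
grasp_force: 0.0
```

>>> {"fn": "arm_command", "kwargs": {
  "plan": [
    {"dp": [0, 0, 1], "spin": 0},
    {"dp": [0, 0, 0], "spin": 0}
  ]
}}

```text
clock: 4.0
position: [0.5564, 0.0028, 0.2419]
ee_rot: [0.999, -0.036, 0.0, 0.0]
ft_force: [-0.4, -1.0, 3.3]
grip_width: 0.001
grasp_force: 1.2
```

>>> {"fn": "arm_command", "kwargs": {
  "plan": [
    {"dp": [0, 0, 0], "spin": 0}
  ]
}}

```text
clock: 4.1
position: [0.5564, 0.0028, 0.2419]
ee_rot: [0.999, -0.036, 0.0, 0.0]
ft_force: [-0.7, -0.7, 2.7]
grip_width: 0.004
grasp_force: 1.2
```

>>> {"fn": "arm_command", "kwargs": {
  "plan": [
    {"dp": [0, 0, 0.5], "spin": 0},
    {"dp": [0, 0, 0], "spin": 0}
  ]
}}

```text
clock: 4.3
position: [0.5564, 0.0028, 0.2413]
ee_rot: [0.999, -0.036, 0.0, 0.0]
ft_force: [-0.0, -1.4, 3.5]
grip_width: -0.003
grasp_force: 1.5
```

Key1 springs at the "up" height. Next is key2.

>>> {"fn": "arm_command", "kwargs": {
  "plan": [
    {"dp": [0, 0, -10], "spin": 0},
    {"dp": [0, 23, 0], "spin": 0},
    {"dp": [-0.4, 23, 0], "spin": 0},
    {"dp": [0, 0, 6], "spin": 0},
    {"dp": [0, 0, 0], "spin": 0}
  ]
}}

```text
clock: 4.8
position: [0.5523, -0.043, 0.2448]
ee_rot: [0.999, -0.037, -0.001, -0.0]
ft_force: [0.0, 0.5, -0.1]
grip_width: -0.0
grasp_force: 0.0
```

>>> {"fn": "arm_command", "kwargs": {
  "plan": [
    {"dp": [0, 0, 2], "spin": 0},
    {"dp": [0, 0, 0], "spin": 0}
  ]
}}

```text
clock: 5.0
position: [0.5526, -0.0419, 0.2432]
ee_rot: [0.999, -0.036, -0.0, -0.0]
ft_force: [-0.1, -0.6, 0.5]
grip_width: 0.002
grasp_force: 0.0
```

>>> {"fn": "arm_command", "kwargs": {
  "plan": [
    {"dp": [0, 0, 1], "spin": 0},
    {"dp": [0, 0, 0], "spin": 0}
  ]
}}

```text
clock: 5.2
position: [0.5527, -0.0422, 0.2424]
ee_rot: [0.999, -0.036, 0.0, -0.0]
ft_force: [-1.1, 0.4, 2.2]
grip_width: -0.0
grasp_force: 1.0
```

>>> {"fn": "arm_command", "kwargs": {
  "plan": [
    {"dp": [0, 0, 0.7], "spin": 0},
    {"dp": [0, 0, 0], "spin": 0}
  ]
}}

```text
clock: 5.4
position: [0.5528, -0.0426, 0.2417]
ee_rot: [0.999, -0.036, 0.0, -0.0]
ft_force: [-0.9, 2.6, 3.0]
grip_width: -0.003
grasp_force: 1.3
```

>>> {"fn": "arm_command", "kwargs": {
  "plan": [
    {"dp": [0, 0, 0.3], "spin": 0},
    {"dp": [0, 0, 0], "spin": 0}
  ]
}}

```text
clock: 5.6
position: [0.5527, -0.0428, 0.2414]
ee_rot: [0.999, -0.036, 0.0, -0.0]
ft_force: [-0.1, 2.4, 2.8]
grip_width: -0.0
grasp_force: 1.5
```

Key2 is up too. Now key3.

>>> {"fn": "arm_command", "kwargs": {
  "plan": [
    {"dp": [0, 0, -10], "spin": 0},
    {"dp": [0, 23, 0], "spin": 0},
    {"dp": [-0.4, 23, 0], "spin": 0},
    {"dp": [0, 0, 6], "spin": 0},
    {"dp": [0, 0, 0], "spin": 0}
  ]
}}

```text
clock: 6.1
position: [0.5484, -0.0894, 0.2448]
ee_rot: [0.999, -0.037, -0.001, 0.0]
ft_force: [-0.0, 0.3, -0.3]
grip_width: 0.001
grasp_force: 0.0
```

>>> {"fn": "arm_command", "kwargs": {
  "plan": [
    {"dp": [0, 0, 2], "spin": 0},
    {"dp": [0, 0, 0], "spin": 0}
  ]
}}

```text
clock: 6.3
position: [0.5489, -0.0879, 0.2431]
ee_rot: [0.999, -0.036, -0.0, -0.0]
ft_force: [-0.8, 0.4, -0.6]
grip_width: 0.0
grasp_force: 0.0
```

>>> {"fn": "arm_command", "kwargs": {
  "plan": [
    {"dp": [0, 0, 1], "spin": 0},
    {"dp": [0, 0, 0], "spin": 0}
  ]
}}

```text
clock: 6.5
position: [0.5489, -0.0884, 0.2422]
ee_rot: [0.999, -0.036, -0.0, 0.0]
ft_force: [0.7, -0.2, -0.2]
grip_width: -0.002
grasp_force: 0.0
```

>>> {"fn": "arm_command", "kwargs": {
  "plan": [
    {"dp": [0, 0, 0.7], "spin": 0},
    {"dp": [0, 0, 0], "spin": 0}
  ]
}}

```text
clock: 6.7
position: [0.5489, -0.0887, 0.2415]
ee_rot: [0.999, -0.036, -0.0, 0.0]
ft_force: [0.4, 1.1, -0.7]
grip_width: 0.001
grasp_force: 0.0
```

No force at the "up" height, so key3 seems to sit lower. I'll feel on down to it.

>>> {"fn": "arm_command", "kwargs": {
  "plan": [
    {"dp": [0, 0, 1], "spin": 0},
    {"dp": [0, 0, 0], "spin": 0}
  ]
}}

```text
clock: 6.9
position: [0.5488, -0.0888, 0.2404]
ee_rot: [0.999, -0.036, -0.0, 0.0]
ft_force: [0.2, 0.7, 0.3]
grip_width: -0.006
grasp_force: 0.0
```

>>> {"fn": "arm_command", "kwargs": {
  "plan": [
    {"dp": [0, 0, 1], "spin": 0},
    {"dp": [0, 0, 0], "spin": 0}
  ]
}}

```text
clock: 7.1
position: [0.5488, -0.0888, 0.2394]
ee_rot: [0.999, -0.036, -0.0, 0.0]
ft_force: [-0.0, 0.3, 0.1]
grip_width: 0.001
grasp_force: 0.0
```

>>> {"fn": "arm_command", "kwargs": {
  "plan": [
    {"dp": [0, 0, 0.7], "spin": 0},
    {"dp": [0, 0, 0], "spin": 0}
  ]
}}

```text
clock: 7.3
position: [0.5488, -0.0888, 0.2388]
ee_rot: [0.999, -0.036, -0.0, 0.0]
ft_force: [0.5, -0.2, -0.0]
grip_width: -0.002
grasp_force: 0.0
```

>>> {"fn": "arm_command", "kwargs": {
  "plan": [
    {"dp": [0, 0, 0.4], "spin": 0},
    {"dp": [0, 0, 0], "spin": 0}
  ]
}}

```text
clock: 7.5
position: [0.5489, -0.0888, 0.2385]
ee_rot: [0.999, -0.036, -0.0, 0.0]
ft_force: [-0.4, -0.8, 1.6]
grip_width: 0.003
grasp_force: 0.9
```

>>> {"fn": "arm_command", "kwargs": {
  "plan": [
    {"dp": [0, 0, 0.3], "spin": 0},
    {"dp": [0, 0, 0], "spin": 0}
  ]
}}

```text
clock: 7.7
position: [0.5489, -0.0888, 0.2383]
ee_rot: [0.999, -0.036, 0.0, 0.0]
ft_force: [-2.1, 0.4, 5.9]
grip_width: -0.002
grasp_force: 2.3
```

Key3 is stiff at the latched height, so it is the latched one. I still have to tap key4 before releasing it.

>>> {"fn": "arm_command", "kwargs": {
  "plan": [
    {"dp": [0, 0, -13.4], "spin": 0},
    {"dp": [0, 23, 0], "spin": 0},
    {"dp": [-0.4, 23, 0], "spin": 0},
    {"dp": [0, 0, 6], "spin": 0},
    {"dp": [0, 0, 0], "spin": 0}
  ]
}}

```text
clock: 8.2
position: [0.5449, -0.1349, 0.2454]
ee_rot: [0.999, -0.037, -0.0, -0.0]
ft_force: [0.1, -0.5, -0.1]
grip_width: -0.004
grasp_force: 0.0
```

>>> {"fn": "arm_command", "kwargs": {
  "plan": [
    {"dp": [0, 0, 2], "spin": 0},
    {"dp": [0, 0, 0], "spin": 0}
  ]
}}

```text
clock: 8.4
position: [0.5453, -0.1336, 0.2435]
ee_rot: [0.999, -0.036, -0.0, -0.0]
ft_force: [-0.1, 1.9, -0.5]
grip_width: -0.002
grasp_force: 0.0
```

>>> {"fn": "arm_command", "kwargs": {
  "plan": [
    {"dp": [0, 0, 1], "spin": 0},
    {"dp": [0, 0, 0], "spin": 0}
  ]
}}

```text
clock: 8.6
position: [0.5453, -0.1341, 0.2427]
ee_rot: [0.999, -0.036, 0.0, -0.0]
ft_force: [0.1, -0.4, 0.4]
grip_width: -0.001
grasp_force: 0.0
```

>>> {"fn": "arm_command", "kwargs": {
  "plan": [
    {"dp": [0, 0, 0.6], "spin": 0},
    {"dp": [0, 0, 0], "spin": 0}
  ]
}}

```text
clock: 8.8
position: [0.5453, -0.1343, 0.2421]
ee_rot: [0.999, -0.036, 0.0, -0.0]
ft_force: [-1.0, 1.4, 1.9]
grip_width: 0.002
grasp_force: 1.1
```

>>> {"fn": "arm_command", "kwargs": {
  "plan": [
    {"dp": [0, 0, 0.6], "spin": 0},
    {"dp": [0, 0, 0], "spin": 0}
  ]
}}

```text
clock: 9.0
position: [0.5453, -0.1344, 0.2414]
ee_rot: [0.999, -0.036, 0.0, -0.0]
ft_force: [0.1, 2.0, 2.9]
grip_width: 0.002
grasp_force: 1.5
```

Key4 is up. Back to key3 to press it.

>>> {"fn": "arm_command", "kwargs": {
  "plan": [
    {"dp": [0, 0, -10], "spin": 0},
    {"dp": [0, -23, 0], "spin": 0},
    {"dp": [0.4, -23, 0], "spin": 0},
    {"dp": [0, 0, 6], "spin": 0},
    {"dp": [0, 0, 0], "spin": 0}
  ]
}}

```text
clock: 9.5
position: [0.5486, -0.089, 0.245]
ee_rot: [0.999, -0.036, -0.001, 0.0]
ft_force: [0.1, -0.7, -1.1]
grip_width: -0.001
grasp_force: 0.0
```

>>> {"fn": "arm_command", "kwargs": {
  "plan": [
    {"dp": [0, 0, 3], "spin": 0},
    {"dp": [0, 0, 3], "spin": 0},
    {"dp": [0, 0, 2], "spin": 0},
    {"dp": [0, 0, 1], "spin": 0},
    {"dp": [0, 0, 0], "spin": 0}
  ]
}}

```text
clock: 10.0
position: [0.5488, -0.0897, 0.2367]
ee_rot: [0.999, -0.037, -0.0, 0.001]
ft_force: [-3.3, -1.8, 7.9]
grip_width: -0.004
grasp_force: 3.8
```

>>> {"fn": "arm_command", "kwargs": {
  "plan": [
    {"dp": [0, 0, 1], "spin": 0},
    {"dp": [0, 0, 0.7], "spin": 0},
    {"dp": [0, 0, 0], "spin": 0}
  ]
}}

```text
clock: 10.3
position: [0.5488, -0.0897, 0.2352]
ee_rot: [0.999, -0.037, -0.0, 0.001]
ft_force: [-4.1, -2.2, 9.2]
grip_width: -0.003
grasp_force: 4.6
```

>>> {"fn": "arm_command", "kwargs": {
  "plan": [
    {"dp": [0, 0, 1], "spin": 0},
    {"dp": [0, 0, 1], "spin": 0},
    {"dp": [0, 0, 0], "spin": 0}
  ]
}}

```text
clock: 10.6
position: [0.5488, -0.0897, 0.2335]
ee_rot: [0.999, -0.037, -0.0, 0.001]
ft_force: [-5.2, -1.3, 11.4]
grip_width: -0.0
grasp_force: 5.9
```

>>> {"fn": "arm_command", "kwargs": {
  "plan": [
    {"dp": [0, 0, -2], "spin": 0},
    {"dp": [0, 0, -2], "spin": 0},
    {"dp": [0, 0, -2], "spin": 0},
    {"dp": [0, 0, -1], "spin": 0},
    {"dp": [0, 0, 0], "spin": 0}
  ]
}}

```text
clock: 11.1
position: [0.5488, -0.0897, 0.2399]
ee_rot: [0.999, -0.037, 0.0, 0.001]
ft_force: [-2.1, -3.1, 4.4]
grip_width: -0.002
grasp_force: 2.2
```

>>> {"fn": "arm_command", "kwargs": {
  "plan": [
    {"dp": [0, 0, -8], "spin": 0},
    {"dp": [-20, 0, -40], "spin": 0},
    {"dp": [-30, 0, -40], "spin": 0},
    {"dp": [-20, 0, -40], "spin": 0},
    {"dp": [0, 0, 0], "spin": 0}
  ]
}}

```text
clock: 11.6
position: [0.4786, -0.0831, 0.3732]
ee_rot: [0.999, -0.036, 0.004, 0.001]
ft_force: [1.4, 0.3, -0.3]
grip_width: 0.001
grasp_force: 0.0
```

Run:
```python
from workcell import manip, viewer
import cv2,numpy as np
o=manip.get_obs(); print(o['position'],o['ft_force'],o['clock'])
a=viewer.camera("wrist"); cv2.imwrite("pics/w3.png",a)
```

```text
[ 0.4786311  -0.08306569  0.37320314] [ 1.3799341   0.31473455 -0.31398721] 11.6
```

View pics/w3.png

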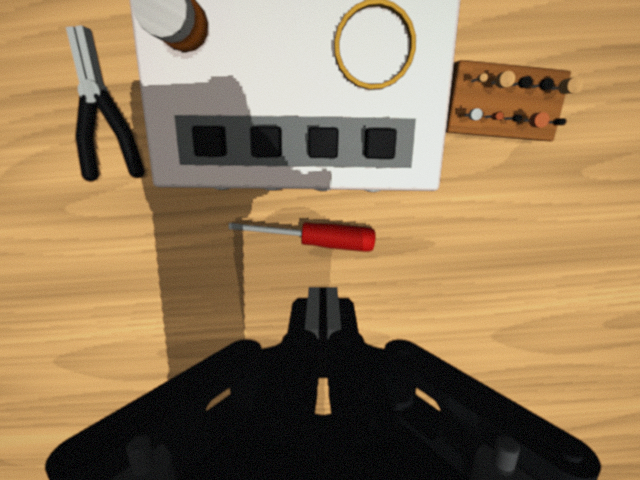

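The picture shows all four keys at (209,141) to (380,142) with nothing else disturbed. On the way up, key3 still pushed back with 4.4 N at 1.4 mm above its latched height, so the latch has let go. Handing in.

```bash
python3 -c "
from workcell import manip
print(manip.hand_in())"
```

```text
the job is handed in; nothing more can be done
None
```

I tapped all four keys from left to right, found key3 latched, and pressed it to its stop until the latch let go, so all four should now stand up; the job was handed in at about 11.7 s on the robot's clock.

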